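Lock the polish turntable with its wing screw

TASK

Lock the nail-polish turntable: screw the black wing screw of its rim brake down, clockwise as seen from above, until it is fully home against its stop. Push its wings round with a fingertip, stroke after stroke from one side of a wing at a time; never pinch or grip the screw, and do not lean on it with great force. Leave the three bottles standing and the tray with its tools where they are.

Things in the scene. Friction and masses are not known exactly. Their poses are not given: they have to be found in the camera images.
- brake: Fixed base of the turntable with its steel rim brake. Origin on the tiles (z = 0), straight below the vertical axis of the wing screw; z up. The turntable lies on +y of this frame, the brake's upright on -y. The brake's flat arm under the screw is 30 mm wide (x), from y = -45 to +17 mm, its top 74 mm above the tiles. Space round the wings is free but for the upright.
- turntable_centre (a point): Centre of the turntable's top, a clear acrylic disc 260 mm in diameter and 8 mm thick, 30 mm above the tiles; 115 mm from the screw's axis along +y of brake. A knob 24 mm in diameter rises 12 mm in its middle. The disc spins freely.
- upright_top (a point): Centre of the top of the brake's steel upright, 112 mm above the tiles and 48 mm from the screw's axis along -y of brake. The upright is 30 (x) by 14 mm (y); its inner face stands 41 mm from the axis, 6 mm clear of the wing ends, and it rises past the wings, so a finger cannot circle the screw on that side.
- wingscrew (a joint): Turn of the wing screw in rad, growing clockwise as seen from above (tightening); 7.5 is fully home (hard stop); it starts somewhere from 0.3 to 3.5. At 0 the wings lie along x of brake; at q they are turned by q clockwise from that. It stays where it is left, turns with about 0.03 N m of friction (1 to 2 N at a wing) and sinks 4 mm a turn.
- wing_centre (a point): Point on the axis of the black plastic wing screw, 94 mm above the tiles when home and up to 5 mm higher before; x runs along the wings. Its two opposite wings are one upright plate, 70 mm from end to end, 10 mm thick, from 12 mm below to 12 mm above this point (thick flanks to 10 above), over a hub 28 mm in diameter.
- wing_end (a point): Middle of the end of one wing, 35 mm from wing_centre along the wings (its +x end). The other wing ends 35 mm on the opposite side.
- flank_a: One long flat side of the wing plate (on +y of the screw's frame; x along the wings, z up; origin on the axis, 1 mm below wing_centre). To tighten, push the +x wing on this side.
- flank_b: The opposite long flat side of the wing plate (on -y; same origin and axes). To tighten, push the -x wing on this side. Pressing flank_a and flank_b at the same time counts as a pinch.
- bottle_tall: Closed polish bottle standing on the turntable, 28 mm in diameter, 76 mm tall; origin at the centre of its underside. Leave alone.
- bottle_round: Closed polish bottle on the turntable, 34 mm in diameter, 64 mm tall; origin at the centre of its underside. Leave alone.
- bottle_squat: Closed polish bottle on the turntable, 32 mm in diameter, 54 mm tall; origin at the centre of its underside. Leave alone.
- tray: White melamine tray, 190 (x) by 130 (y) by 18 mm, beside the turntable; origin at the centre of its underside. Leave alone.
- pusher: Stainless nail pusher, 134 mm long (x), 8 mm thick, lying in the tray; origin below its middle. Leave alone.
- separator: Mint toe separator of hard silicone, 75 by 38 by 16 mm, lying in the tray. Leave alone.
- buffer: Black plastic buffer block, 75 by 26 by 26 mm, lying in the tray. Leave alone.

How it is judged:
At the end, for the whole second after the job is handed in: The wing screw stands within 0.25 rad of its stop (joint above 7.25), the bottles stand upright (within 0.35 rad), and bottles, tray and tools are within 25 mm of where they began (value of joint wingscrew above 7.25 rad and not (distance of any of bottle_tall, bottle_round, bottle_squat, tray, pusher, separator, buffer from where it was at the start of the episode above 0.025 m or angle between any of bottle_tall, bottle_round, bottle_squat's own z axis and vertical above 0.35 rad)); the robot touches nothing.
It fails at once if the wing screw is pinched: both of its flanks pressed by the fingers at once (over 4 N each) (contact force between the fingers and flank_a above 4 N and contact force between the fingers and flank_b above 4 N).
It fails at once if the robot leans on the wing screw or its brake with more than 70 N (contact force between any of the fingers, the arm and brake above 70 N).
It fails at once if a bottle, the tray or one of its tools is lifted, carried or pushed more than 25 mm (distance of any of bottle_tall, bottle_round, bottle_squat, tray, pusher, separator, buffer from where it was at the start of the episode above 0.025 m).
It fails at once if a bottle is tipped (angle between any of bottle_tall, bottle_round, bottle_squat's own z axis and vertical above 0.35 rad).
It also fails if it takes over 54 s, if anything falls off the work surface, if the arm or the gripper's body presses on something with over 40 N, if the wrist force passes 120 N, or if a joint passes its speed limit or range.

ROBOT

A 6-joint arm with a two-finger parallel gripper is mounted at the origin on the work surface. World frame = base frame: x ahead of the robot, y to its left, z up, the work surface at z = 0. Lengths are in m, angles in rad, forces in N, time in s.
With the tool pointing down it reaches from about 0.35 to 0.775 m from the base axis. Payload 5.5 kg.
Tool frame: the origin (TCP) lies between the finger pads; the fingertips stand 11 mm ahead of it and the grasp point (between the pads) lies 8 mm behind it (tips_ahead is the distance from the TCP to the fingertips, in m); z points along the fingers, y is the line along which they close (so a half turn about z gives the same grasp; the last joint's range is limited). The gripper opens to 85 mm and grips with 20 to 120 N. Pads are 22 mm wide; open, the fingers measure 114 mm over their backs; the gripper's body (76 mm by 85 mm) begins 54 mm behind the grasp point. The pads swing forward as they close: fully open they stand 13 mm farther back than shut.
Start: joints at [-1.369, 0.313, 0.046, 1.304, 0, 1.431], TCP at [0.193, -0.542, 0.242] pointing down, gripper open.
Joint ranges: [-2.76, 2.76], [-0.86, 1.69], [-1.03, 1.26], [-2.2, 2.34], [-1.47, 1.5], [-3.14, 3.14]. Speed limits (rad/s): [2.57, 2.57, 3.14, 3.14, 3.14, 3.14].

INTERFACE

Orientations are given as a unit quaternion [w, x, y, z].
In Python, from workcell import * gives the robot as it stands. The module is installed in compiled form; this text tells all that it offers.
- The arm moves only by the tool jog_arm, never from a script. Its argument "moves" is a list of rows, each an object with "fingers": the closure, from 0 (fully open) to 1 (shut); "slide": the shift along the tool's x, y, z in mm, a list of three; "angular": the turn, a rotation vector about the tool's x, y, z in degrees, a list of three. A call has 1 to 10 rows; each row is the pose to reach, as a shift and turn from the pose commanded when the call began, along the tool's axes at that moment; what a row does not reach only later rows make up. A row lasts 1/12 s, in which the tool goes at most 41.7 mm and 7.16 degrees, less where a joint would pass 70% of its speed; a pose out of reach is approached as far as the arm can. A call with a gripper value outside its range is refused whole. The fingers move at their own pace and stop on an object; "squeeze" is the grip in N (left out, the last holds). Time passes only in rows, so rows that repeat a pose let the fingers close. It gives the time, the measured TCP pose, the force, the opening and the grip force at its end, in the units of the state.
- get_state(): the state, without advancing time (a new reading comes with each control period).
- read_camera(name): name is "scene" or "top" or "wrist"; returns a dict with "color" (480x640x3 uint8, red, green, blue), "fovy" (degrees; the focal length in pixels is half the picture's height over the tangent of half this angle, whatever the lens; pixels are square), "cx", "cy" (the principal point, pixels), "world_from_camera" (4x4, takes a point from camera to world coordinates); the wrist camera has in their place "tool_from_camera" (4x4, takes a point from camera to tool coordinates, whose origin is the TCP and whose axes are the flange's). Camera axes: x right, y down, z forward; pixel columns grow to the right and rows downward; lengths in m; the calibration is good to about 2 mm. A picture is of the moment at which its call begins: read the wrist's pose just before it. There is no depth.
- hand_in(): hands the job in; it is judged then, once.
Trained networks look in a picture, given as the dict that the camera call returned (one of the last four; its "shot" number tells which), for a name from the list of things; names that differ only in an ending like _2 or _b are one class to them, and where a whole thing is asked for, a point or a joint stands for the part that bears it (a point fixed in the world has none). Each returns a list of dicts, best first, with "p" (0 to 1); they miss things now and then, are a little off and sometimes report something else, mostly with a low value. They report only what shows in the picture. A call takes as long as a camera call.
- look_for(target, picture): "point" ([column, row] in pixels, amid what is visible of it).
- tip_of(target, picture): "point" ([column, row] in pixels: a listed point, or the origin of a listed thing).
The state is a dict: "clock": time; "joint_pos": joint angles; "qvel": joint speeds; "tau": joint torques, N m; "tcp_pos": TCP position; "orientation": TCP orientation; "wrist_force": force on the tool from outside, world axes, zero at the start; "ft_torque": the same for the moment, N m; "finger_gap": finger opening in m; "grip_force": force on a finger pad.
Only numpy, scipy, OpenCV 4.12 (cv2) and the standard library are available. Lean on these libraries where they do the work, as an engineer would, in place of code of your own. Each camera call takes 0.05 s, during which the arm holds its last target. There are 200 camera calls.

## Working session

There is one attempt and no reset: what is moved stays moved. The work goes in short steps, Python scripts to look and compute and a tool call to move; the robot and the scene stay as the last step left them, time stands still between calls to the robot, and variables do not carry over. Pictures are saved under pics/ and viewed, at most 10 in all, crops included, and the job is handed in when it is done.

Besides the shell and the picture viewer there is one more tool, called after ">>>" by a JSON object that holds its "name" and its "arguments". jog_arm: Moves the arm, as the interface text tells. Its arguments: {"type":"object","properties":{"moves":{"type":"array","items":{"type":"object","properties":{"fingers":{"type":"number"},"slide":{"type":"array","items":{"type":"number"}},"angular":{"type":"array","items":{"type":"number"}}}}},"squeeze":{"type":"number"}},"required":["moves"]}

```bash
mkdir -p pics
cat > h.py <<'E'
from workcell import *
import numpy as np, cv2
def ray(p,d):
    f=240/np.tan(np.radians(d["fovy"])/2); T=np.array(d["world_from_camera"])
    v=T[:3,:3]@np.array([(p[0]-d["cx"])/f,(p[1]-d["cy"])/f,1]); return T[:3,3],v/np.linalg.norm(v)
def atz(p,d,z):
    o,v=ray(p,d); return o+v*(z-o[2])/v[2]
def tri(rs):
    A=np.zeros((3,3));b=np.zeros(3)
    for o,v in rs:
        M=np.eye(3)-np.outer(v,v);A+=M;b+=M@o
    return np.linalg.solve(A,b)
E
python3 - <<'E'
from h import *
s=get_state();print(s['clock'],s['tcp_pos'],s['orientation'])
P={n:read_camera(n) for n in("scene","top")}
for n,d in P.items(): cv2.imwrite(f"pics/{n}0.png",d["color"][:,:,::-1])
Z=dict(wing_centre=.097,wing_end=.097,upright_top=.112,turntable_centre=.030,brake=0,bottle_tall=.03,bottle_round=.03,bottle_squat=.03,tray=0)
for k,z in Z.items():
    for n,d in P.items():
        for r in tip_of(k,d)[:2]: print(k,n,np.round(r["point"],1),round(r["p"],2),np.round(atz(r["point"],d,z),4))
E
```

```text
0.0 [ 0.19262471 -0.54126611  0.24142044] [-8.94643113e-04  9.85430676e-01  1.70075225e-01 -2.90008317e-05]
wing_centre scene [369.2 187.3] 0.93 [0.5146 0.0785 0.097 ]
wing_centre scene [208.3 399. ] 0.22 [ 0.5603 -0.4264  0.097 ]
wing_centre top [258.9 257.2] 0.54 [0.5083 0.0776 0.097 ]
wing_end scene [378.9 193.3] 0.73 [0.5384 0.0722 0.097 ]
wing_end top [269.7 245. ] 0.81 [0.5354 0.0532 0.097 ]
wing_end top [183.6 267.4] 0.37 [0.4886 0.247  0.097 ]
upright_top scene [358.6 192.4] 0.94 [0.5151 0.0376 0.112 ]
upright_top top [280.1 250.5] 0.56 [0.5212 0.0282 0.112 ]
upright_top top [259. 257.] 0.16 [0.5077 0.075  0.112 ]
turntable_centre scene [378.4 177.5] 0.85 [0.4737 0.1971 0.03  ]
turntable_centre top [216.7 271.9] 0.95 [0.4801 0.1891 0.03  ]
brake scene [367.6 227.5] 0.65 [0.5168 0.078  0.    ]
brake scene [177.3 386.5] 0.23 [ 0.4545 -0.3947  0.    ]
brake top [268.1 259.6] 0.94 [0.5093 0.0702 0.    ]
brake top [264.1 254.5] 0.74 [0.522  0.0799 0.    ]
bottle_tall scene [413.2 193.1] 0.75 [0.558  0.1878 0.03  ]
bottle_tall top [220.7 238.3] 0.59 [0.5606 0.1798 0.03  ]
bottle_tall top [454.3 259.8] 0.31 [ 0.4983 -0.377   0.03  ]
bottle_round scene [342.4 175.9] 0.57 [0.4076 0.1622 0.03  ]
bottle_round top [230.1 299.5] 0.69 [0.4141 0.1569 0.03  ]
bottle_round top [457.3 257.3] 0.68 [ 0.5042 -0.3844  0.03  ]
bottle_squat scene [403.5 161.7] 0.52 [0.4917 0.2759 0.03  ]
bottle_squat scene [381.8 182.2] 0.52 [0.4874 0.1865 0.03  ]
bottle_squat top [182.2 267.7] 0.59 [0.4917 0.2718 0.03  ]
tray top [453.9 257.1] 0.84 [ 0.5068 -0.3844  0.    ]
```

Run:
```python
import cv2,numpy as np
a=cv2.imread("pics/top0.png")[200:320,160:320];b=cv2.imread("pics/scene0.png")[130:250,300:460]
c=[cv2.resize(i,None,fx=2.5*2,fy=2.5*2,interpolation=cv2.INTER_CUBIC) for i in (a,b)]
cv2.imwrite("pics/c0.png",cv2.resize(np.hstack(c),(800,300)))
cv2.imwrite("pics/top_c.png",c[0])
```

```text
(no output)
```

View pics/top_c.png

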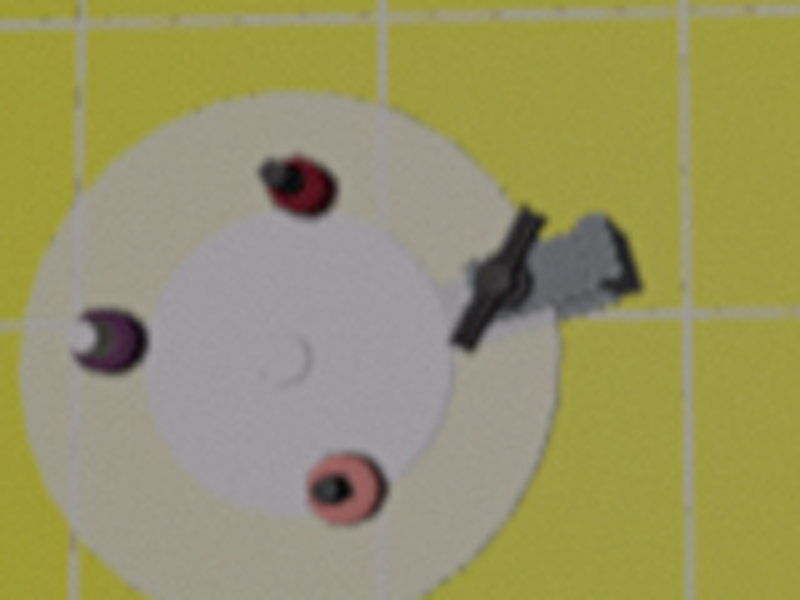

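View pics/scene0.png

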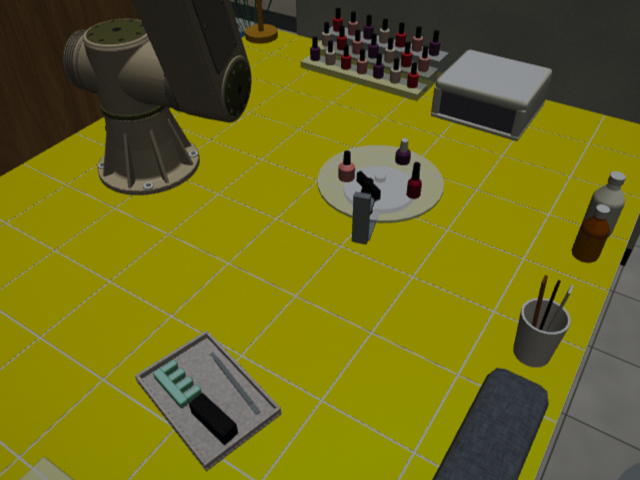

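The top view shows the wing plate centred at about (260, 256), at −29° in the world frame. That puts brake x at about 17° and q at about 0.8. I'll move above the screw with the fingers shut and refine with the wrist camera.

>>> {"name": "jog_arm", "arguments": {"moves": [{"fingers":1,"slide":[507,-476,0]},{"fingers":1,"slide":[507,-476,0]},{"fingers":1,"slide":[507,-476,0]},{"fingers":1,"slide":[507,-476,0]},{"fingers":1,"slide":[507,-476,0]},{"fingers":1,"slide":[507,-476,0]},{"fingers":1,"slide":[507,-476,0]},{"fingers":1,"slide":[507,-476,0]},{"fingers":1,"slide":[507,-476,0]},{"fingers":1,"slide":[507,-476,0]}], "squeeze": 20}}

```text
schema error: expected keys fingers, slide, angular
```

>>> {"name": "jog_arm", "arguments": {"moves": [{"fingers":1,"slide":[507,-476,0],"angular":[0,0,0]},{"fingers":1,"slide":[507,-476,0],"angular":[0,0,0]},{"fingers":1,"slide":[507,-476,0],"angular":[0,0,0]},{"fingers":1,"slide":[507,-476,0],"angular":[0,0,0]},{"fingers":1,"slide":[507,-476,0],"angular":[0,0,0]},{"fingers":1,"slide":[507,-476,0],"angular":[0,0,0]},{"fingers":1,"slide":[507,-476,0],"angular":[0,0,0]},{"fingers":1,"slide":[507,-476,0],"angular":[0,0,0]},{"fingers":1,"slide":[507,-476,0],"angular":[0,0,0]},{"fingers":1,"slide":[507,-476,0],"angular":[0,0,0]}], "squeeze": 20}}

```text
clock: 1.83
tcp_pos: [0.3838, -0.1694, 0.2427]
orientation: [0.0, 0.985, 0.17, 0.0]
wrist_force: [1.1, 0.2, -0.8]
finger_gap: 0.0001
grip_force: 0.0
```

>>> {"name": "jog_arm", "arguments": {"moves": [{"fingers":1,"slide":[200,-190,0],"angular":[0,0,0]},{"fingers":1,"slide":[200,-190,0],"angular":[0,0,0]},{"fingers":1,"slide":[200,-190,0],"angular":[0,0,0]},{"fingers":1,"slide":[200,-190,0],"angular":[0,0,0]},{"fingers":1,"slide":[200,-190,0],"angular":[0,0,0]},{"fingers":1,"slide":[200,-190,0],"angular":[0,0,0]},{"fingers":1,"slide":[200,-190,0],"angular":[0,0,0]},{"fingers":1,"slide":[200,-190,0],"angular":[0,0,0]},{"fingers":1,"slide":[200,-190,0],"angular":[0,0,0]}]}}

```text
clock: 2.58
tcp_pos: [0.5083, 0.0761, 0.2419]
orientation: [0.0, 0.985, 0.172, -0.0]
wrist_force: [0.8, -0.9, 0.6]
finger_gap: 0.0004
grip_force: 0.0
```

```bash
cat >> h.py <<'E'
from scipy.spatial.transform import Rotation as Ro
def wrist():
    s=get_state(); d=dict(read_camera("wrist")); T=np.eye(4)
    T[:3,:3]=Ro.from_quat(s['orientation'],scalar_first=True).as_matrix(); T[:3,3]=s['tcp_pos']
    d["world_from_camera"]=T@np.array(d["tool_from_camera"]); return s,d
def look(name,Z):
    s,d=wrist(); print(s['clock'],np.round(s['tcp_pos'],4),s['wrist_force'])
    cv2.imwrite(f"pics/{name}.png",d["color"][:,:,::-1])
    for k,z in Z.items():
        for r in tip_of(k,d)[:2]: print(k,np.round(r["point"],1),round(r["p"],2),np.round(atz(r["point"],d,z),4))
    return s,d
E
python3 - <<'E'
from h import *
s,d=look("w1",dict(wing_centre=.0983,wing_end=.0983,upright_top=.112,turntable_centre=.030,flank_a=.0973))
print(np.round(d["tool_from_camera"],3),d["fovy"])
E
```

```text
2.5833 [0.5083 0.0761 0.2419] [ 0.79082114 -0.86084218  0.58636885]
wing_centre [328.9 221.8] 0.64 [0.513  0.0761 0.0983]
wing_end [366. 192.] 0.71 [0.5404 0.06   0.0983]
upright_top [402.3 236. ] 0.67 [0.5237 0.0295 0.112 ]
upright_top [225.8 102.1] 0.43 [0.5642 0.159  0.112 ]
turntable_centre [188.4 192.9] 0.77 [0.4797 0.1867 0.03  ]
turntable_centre [ 90.9 145.9] 0.58 [0.4902 0.269  0.03  ]
flank_a [325.5 226.2] 0.79 [0.5091 0.0771 0.0973]
flank_a [368.6 191.2] 0.3 [0.5413 0.0584 0.0973]
[[ 0.002 -0.953 -0.303  0.078]
 [ 1.     0.002 -0.     0.001]
 [ 0.    -0.303  0.953 -0.131]
 [ 0.     0.     0.     1.   ]] 59.33459754170147
```

View pics/w1.png

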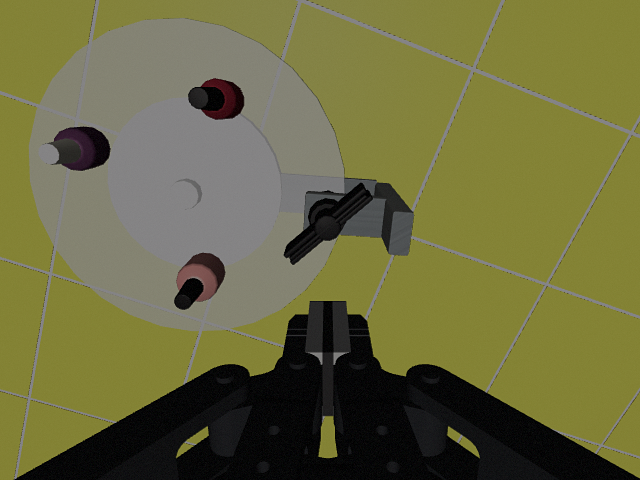

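Wrist view: wing ends are at (368,188) and (289,260), hub at (328,226), upright at right, (400,230). The tool axes nearly match the brake's. I'll lower behind the −x wing (left/near side).

>>> {"name": "jog_arm", "arguments": {"moves": [{"fingers":1,"slide":[-26,11,0],"angular":[0,0,0]},{"fingers":1,"slide":[-26,11,40],"angular":[0,0,0]},{"fingers":1,"slide":[-26,11,80],"angular":[0,0,0]},{"fingers":1,"slide":[-26,11,100],"angular":[0,0,0]},{"fingers":1,"slide":[-26,11,115],"angular":[0,0,0]},{"fingers":1,"slide":[-26,11,127],"angular":[0,0,0]},{"fingers":1,"slide":[-26,11,134],"angular":[0,0,0]},{"fingers":1,"slide":[-26,11,138],"angular":[0,0,0]},{"fingers":1,"slide":[-26,11,138],"angular":[0,0,0]}]}}

```text
clock: 3.63
tcp_pos: [0.4869, 0.0552, 0.104]
orientation: [-0.0, 0.986, 0.17, -0.0]
wrist_force: [0.2, 0.1, 0.4]
finger_gap: 0.0001
grip_force: 0.0
```

Run:
```python
from h import *
s,d=look("w2",dict(wing_centre=.0983,wing_end=.0983,upright_top=.112))
s2=read_camera("scene")["color"][130:250,300:460,::-1]; t=read_camera("top")["color"][200:320,160:320,::-1]
cv2.imwrite("pics/m2.png",np.hstack([cv2.resize(d["color"][:,:,::-1],(400,300)),cv2.resize(s2,(400,300))]))
C=np.array([.511,.0765]); R=Ro.from_quat(s['orientation'],scalar_first=True).as_matrix()
print(R.T[:2,:2]@(np.array(s['tcp_pos'])[:2]-C))
# path: tool-frame offsets relative to C, angle th, R=30
for th in range(200,-61,-15): print(th,np.round([30*np.cos(np.radians(th)),-30*np.sin(np.radians(th))],1))
```

```text
3.6333 [0.4869 0.0552 0.104 ] [0.15332242 0.12168689 0.38577324]
wing_centre [289.4 250.3] 0.76 [0.5124 0.0773 0.0983]
wing_end [368.5 188.6] 0.75 [0.5413 0.0596 0.0983]
wing_end [126.8  31.3] 0.52 [0.5609 0.1431 0.0983]
upright_top [124.8  29.6] 0.6 [0.5611 0.1374 0.112 ]
upright_top [440.5 282.3] 0.57 [0.5232 0.0296 0.112 ]
[-0.0297942  0.0120138]
200 [-28.2  10.3]
185 [-29.9   2.6]
170 [-29.5  -5.2]
155 [-27.2 -12.7]
140 [-23.  -19.3]
125 [-17.2 -24.6]
110 [-10.3 -28.2]
95 [ -2.6 -29.9]
80 [  5.2 -29.5]
65 [ 12.7 -27.2]
50 [ 19.3 -23. ]
35 [ 24.6 -17.2]
20 [ 28.2 -10.3]
5 [29.9 -2.6]
-10 [29.5  5.2]
-25 [27.2 12.7]
-40 [23.  19.3]
-55 [17.2 24.6]
```

View pics/m2.png

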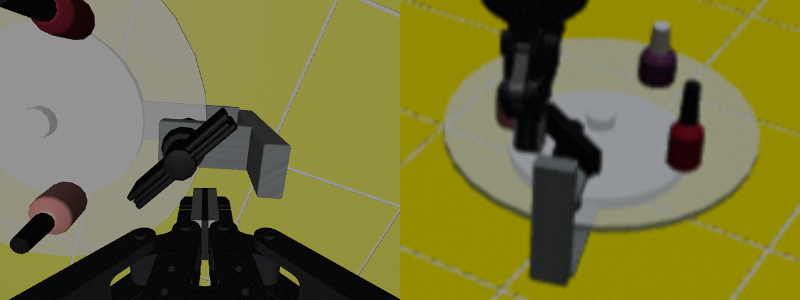

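>>> {"name": "jog_arm", "arguments": {"moves": [{"fingers":1,"slide":[1,-10,0],"angular":[0,0,0]},{"fingers":1,"slide":[1,-17,0],"angular":[0,0,0]},{"fingers":1,"slide":[3.5,-25,0],"angular":[0,0,0]},{"fingers":1,"slide":[7.5,-31.5,0],"angular":[0,0,0]},{"fingers":1,"slide":[13.5,-37,0],"angular":[0,0,0]},{"fingers":1,"slide":[20.5,-40.5,0],"angular":[0,0,0]},{"fingers":1,"slide":[28,-42,0],"angular":[0,0,0]},{"fingers":1,"slide":[36,-41.5,0],"angular":[0,0,0]},{"fingers":1,"slide":[43.5,-39.5,0],"angular":[0,0,0]},{"fingers":1,"slide":[50,-35,0],"angular":[0,0,0]}]}}

```text
clock: 4.77
tcp_pos: [0.5237, 0.106, 0.1041]
orientation: [-0.0, 0.985, 0.17, 0.0]
wrist_force: [-1.1, 0.8, 0.4]
finger_gap: -0.0
grip_force: 0.6
```

Run:
```python
from h import *
s,d=look("w3",dict(wing_centre=.096,wing_end=.096,upright_top=.112))
s2=read_camera("scene")["color"][130:250,300:460,::-1]
cv2.imwrite("pics/m3.png",np.hstack([cv2.resize(d["color"][:,:,::-1],(400,300)),cv2.resize(s2,(400,300))]))
C=np.array([.5118,.077]); R=Ro.from_quat(s['orientation'],scalar_first=True).as_matrix()
print(R.T[:2,:2]@(np.array(s['tcp_pos'])[:2]-C))
```

```text
4.7667 [0.5237 0.106  0.1041] [-1.13027168  0.78113952  0.42375416]
wing_centre [387. 377.] 0.62 [0.512  0.0767 0.096 ]
upright_top [527.8 414.4] 0.81 [0.5244 0.0307 0.112 ]
[ 0.02092259 -0.02331835]
```

View pics/m3.png

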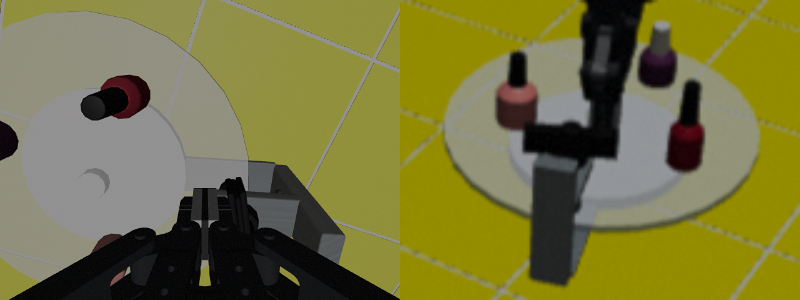

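Stroke is working: the wing now points along tool x, ahead of the finger, with about 1 N. I'll continue, then back off and lift.

>>> {"name": "jog_arm", "arguments": {"moves": [{"fingers":1,"slide":[3.5,6,0],"angular":[0,0,0]},{"fingers":1,"slide":[7,13,0],"angular":[0,0,0]},{"fingers":1,"slide":[9,20.5,0],"angular":[0,0,0]},{"fingers":1,"slide":[8.5,28.5,0],"angular":[0,0,0]},{"fingers":1,"slide":[6.5,36,0],"angular":[0,0,0]},{"fingers":1,"slide":[2,42.5,0],"angular":[0,0,0]},{"fingers":1,"slide":[-1.5,46,0],"angular":[0,0,0]},{"fingers":1,"slide":[5,38,0],"angular":[0,0,0]},{"fingers":1,"slide":[5,38,-25],"angular":[0,0,0]},{"fingers":1,"slide":[5,38,-60],"angular":[0,0,0]}]}}

```text
clock: 5.85
tcp_pos: [0.5373, 0.0715, 0.1617]
orientation: [-0.001, 0.985, 0.17, -0.004]
wrist_force: [0.3, -0.7, 0.2]
finger_gap: -0.0002
grip_force: 0.0
```

Run:
```python
from h import *
s,d=look("w4",dict(wing_centre=.095,wing_end=.095,upright_top=.112))
t=read_camera("top")
cv2.imwrite("pics/m4.png",np.hstack([cv2.resize(d["color"][:,:,::-1],(400,300)),cv2.resize(t["color"][200:320,160:320,::-1],(400,300))]))
C=np.array([.5118,.077]); R=Ro.from_quat(s['orientation'],scalar_first=True).as_matrix()
print(R.T[:2,:2]@(np.array(s['tcp_pos'])[:2]-C))
```

```text
5.85 [0.5373 0.0715 0.1617] [ 0.3455603  -0.7334074   0.20907012]
wing_centre [298.6 309.9] 0.67 [0.5112 0.0774 0.095 ]
wing_end [232.2 317.7] 0.97 [0.4952 0.1086 0.095 ]
upright_top [399.7 334.6] 0.56 [0.5238 0.0289 0.112 ]
[0.02220516 0.01375167]
```

View pics/m4.png

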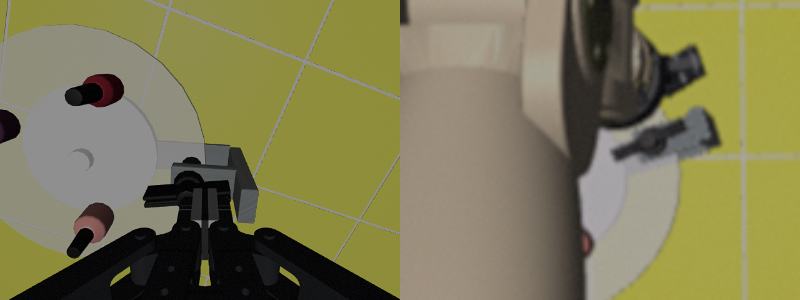

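The second wing now points left at brake angle ≈101° (q≈4.5), so 171° remains. I'll place the finger behind it.

>>> {"name": "jog_arm", "arguments": {"moves": [{"fingers":1,"slide":[-25,-14,0],"angular":[0,0,0]},{"fingers":1,"slide":[-49,-27.5,0],"angular":[0,0,0]},{"fingers":1,"slide":[-49,-27.5,0],"angular":[0,0,0]},{"fingers":1,"slide":[-49,-27.5,20],"angular":[0,0,0]},{"fingers":1,"slide":[-49,-27.5,38],"angular":[0,0,0]},{"fingers":1,"slide":[-49,-27.5,50],"angular":[0,0,0]},{"fingers":1,"slide":[-49,-27.5,58],"angular":[0,0,0]},{"fingers":1,"slide":[-49,-27.5,60],"angular":[0,0,0]},{"fingers":1,"slide":[-49,-27.5,60],"angular":[0,0,0]}]}}

```text
clock: 6.85
tcp_pos: [0.484, 0.0808, 0.1032]
orientation: [-0.0, 0.985, 0.17, -0.001]
wrist_force: [-0.1, -0.3, 0.5]
finger_gap: -0.0
grip_force: 0.0
```

```bash
cat >> h.py <<'E'
def rel():
    s=get_state();C=np.array([.5118,.077]); R=Ro.from_quat(s['orientation'],scalar_first=True).as_matrix()
    p=1000*(R.T[:2,:2]@(np.array(s['tcp_pos'])[:2]-C)); print(p); return p
E
python3 - <<'E'
from h import *
p=rel()
for th in range(140,-56,-15):
    print(th,np.round(np.array([30*np.cos(np.radians(th)),-30*np.sin(np.radians(th))])-p,1))
E
```

```text
[-24.95928754 -12.89780778]
140 [ 2.  -6.4]
125 [  7.8 -11.7]
110 [ 14.7 -15.3]
95 [ 22.3 -17. ]
80 [ 30.2 -16.6]
65 [ 37.6 -14.3]
50 [ 44.2 -10.1]
35 [49.5 -4.3]
20 [53.2  2.6]
5 [54.8 10.3]
-10 [54.5 18.1]
-25 [52.1 25.6]
-40 [47.9 32.2]
-55 [42.2 37.5]
```

>>> {"name": "jog_arm", "arguments": {"moves": [{"fingers":1,"slide":[2,-6.5,2],"angular":[0,0,0]},{"fingers":1,"slide":[8,-11.5,3],"angular":[0,0,0]},{"fingers":1,"slide":[14.5,-15.5,3],"angular":[0,0,0]},{"fingers":1,"slide":[22.5,-17,3],"angular":[0,0,0]},{"fingers":1,"slide":[30,-16.5,3],"angular":[0,0,0]},{"fingers":1,"slide":[37.5,-14.5,3],"angular":[0,0,0]},{"fingers":1,"slide":[44,-10,3],"angular":[0,0,0]},{"fingers":1,"slide":[49.5,-4.5,3],"angular":[0,0,0]},{"fingers":1,"slide":[53,2.5,3],"angular":[0,0,0]},{"fingers":1,"slide":[55,10.5,3],"angular":[0,0,0]}]}}

```text
clock: 7.68
tcp_pos: [0.5412, 0.0889, 0.1013]
orientation: [-0.0, 0.985, 0.17, 0.0]
wrist_force: [-0.6, 1.9, -0.4]
finger_gap: -0.0
grip_force: 0.6
```

>>> {"name": "jog_arm", "arguments": {"moves": [{"fingers":1,"slide":[0,4,0],"angular":[0,0,0]},{"fingers":1,"slide":[-0.5,8,0],"angular":[0,0,0]},{"fingers":1,"slide":[-1.5,12,0],"angular":[0,0,0]},{"fingers":1,"slide":[-2.5,15,0],"angular":[0,0,0]}]}}

```text
clock: 8.02
tcp_pos: [0.5428, 0.0736, 0.1014]
orientation: [0.0, 0.985, 0.17, 0.0]
wrist_force: [-0.1, 1.9, 0.5]
finger_gap: -0.0
grip_force: 0.5
```

Run:
```python
from h import *
s,d=look("w5",dict(wing_centre=.094,wing_end=.094));rel()
```

```text
8.0167 [0.5428 0.0736 0.1014] [-0.06609553  1.85523771  0.46069913]
[27.99718953 13.31651752]
```

View pics/w5.png

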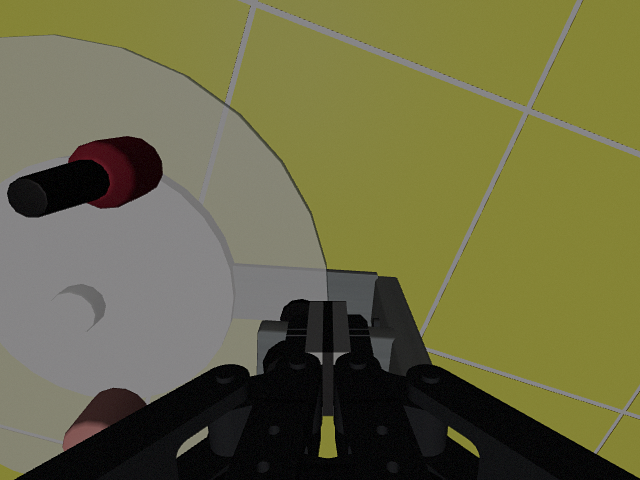

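The finger hides the wing, but the force is still only 2 N, so it isn't home. I'll creep on.

>>> {"name": "jog_arm", "arguments": {"moves": [{"fingers":1,"slide":[-1,2,0],"angular":[0,0,0]},{"fingers":1,"slide":[-2.5,4,0],"angular":[0,0,0]},{"fingers":1,"slide":[-4,6,0],"angular":[0,0,0]}]}}

```text
clock: 8.42
tcp_pos: [0.5409, 0.0674, 0.1013]
orientation: [-0.0, 0.985, 0.17, 0.0]
wrist_force: [0.8, 1.5, -0.6]
finger_gap: -0.0
grip_force: 0.5
```

>>> {"name": "jog_arm", "arguments": {"moves": [{"fingers":1,"slide":[-1,1,0],"angular":[0,0,0]},{"fingers":1,"slide":[-2,2,0],"angular":[0,0,0]}]}}

```text
clock: 8.58
tcp_pos: [0.5399, 0.0651, 0.1013]
orientation: [-0.0, 0.985, 0.17, 0.0]
wrist_force: [1.2, 4.9, -1.3]
finger_gap: -0.0
grip_force: 2.1
```

>>> {"name": "jog_arm", "arguments": {"moves": [{"fingers":1,"slide":[-0.5,1,0],"angular":[0,0,0]},{"fingers":1,"slide":[-0.5,1,0],"angular":[0,0,0]}]}}

```text
clock: 8.75
tcp_pos: [0.5401, 0.0646, 0.1014]
orientation: [-0.001, 0.985, 0.17, 0.001]
wrist_force: [0.8, 5.3, -1.1]
finger_gap: -0.0001
grip_force: 2.3
```

>>> {"name": "jog_arm", "arguments": {"moves": [{"fingers":1,"slide":[-0.5,1,0],"angular":[0,0,0]},{"fingers":1,"slide":[-0.5,1,0],"angular":[0,0,0]}]}}

```text
clock: 8.92
tcp_pos: [0.5402, 0.064, 0.1014]
orientation: [-0.001, 0.985, 0.171, 0.001]
wrist_force: [2.9, 7.1, -0.2]
finger_gap: 0.0
grip_force: 2.9
```

It's stalling with rising force at finger angle −44° (−41° expected at the stop), so it looks home. One more firm push, then back off and lift to check.

>>> {"name": "jog_arm", "arguments": {"moves": [{"fingers":1,"slide":[-0.5,2,0],"angular":[0,0,0]},{"fingers":1,"slide":[-0.5,2,0],"angular":[0,0,0]}]}}

```text
clock: 9.08
tcp_pos: [0.5408, 0.0625, 0.1015]
orientation: [-0.002, 0.985, 0.171, 0.002]
wrist_force: [3.8, 8.2, -2.2]
finger_gap: 0.0002
grip_force: 3.8
```

>>> {"name": "jog_arm", "arguments": {"moves": [{"fingers":1,"slide":[5,-8,0],"angular":[0,0,0]},{"fingers":1,"slide":[5,-8,-30],"angular":[0,0,0]},{"fingers":1,"slide":[0,-8,-70],"angular":[0,0,0]},{"fingers":1,"slide":[-40,-8,-110],"angular":[0,0,0]},{"fingers":1,"slide":[-60,-8,-130],"angular":[0,0,0]},{"fingers":1,"slide":[-60,-8,-130],"angular":[0,0,0]}]}}

```text
clock: 9.58
tcp_pos: [0.4787, 0.0471, 0.237]
orientation: [0.002, 0.985, 0.17, 0.002]
wrist_force: [-0.5, -0.1, -0.1]
finger_gap: 0.0003
grip_force: 0.0
```

Run:
```python
from h import *
s,d=look("w6",dict(wing_centre=.094,wing_end=.094,upright_top=.112,turntable_centre=.03))
cv2.imwrite("pics/w6c.png",cv2.resize(d["color"][60:300,200:520,::-1],(800,600),interpolation=cv2.INTER_CUBIC))
```

```text
9.5833 [0.4787 0.0471 0.237 ] [-0.50372854 -0.12037382 -0.0920705 ]
wing_centre [297.  167.5] 0.62 [0.5116 0.0784 0.094 ]
wing_centre [354.  154.8] 0.16 [0.5315 0.0466 0.094 ]
wing_end [352.6 156.4] 0.98 [0.5302 0.0471 0.094 ]
upright_top [376.  180.8] 0.61 [0.5227 0.0302 0.112 ]
turntable_centre [156.6 150. ] 0.76 [0.4781 0.1879 0.03  ]
turntable_centre [301.  166.9] 0.74 [0.5037 0.0768 0.03  ]
```

View pics/w6c.png

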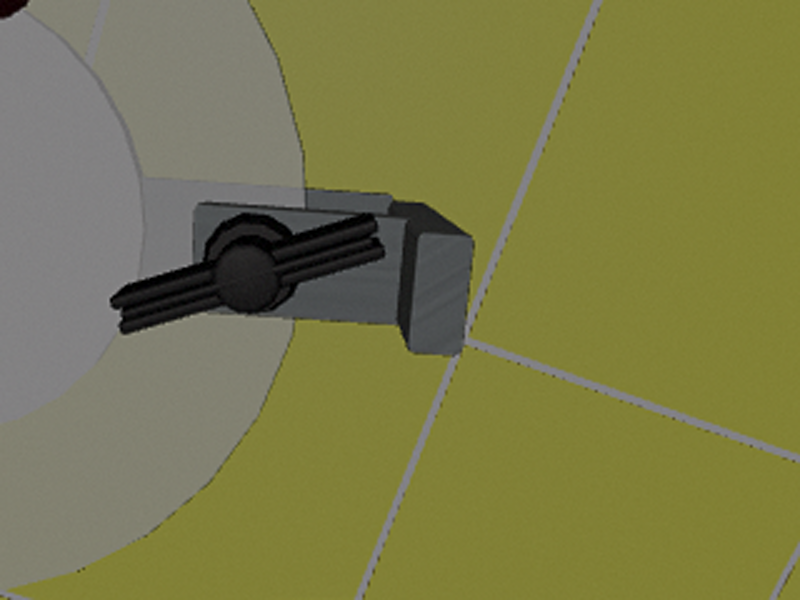

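The wing line is at brake ≈ −69° to −75°, which gives q ≈ 7.5. That matches the stall, so the screw is home. The arm is clear of everything, so I'm handing in.

```bash
python3 -c "
from workcell import *
print(hand_in())"
```

```text
the job is handed in; nothing more can be done
None
```

The wing screw is home against its stop (measured at about 7.5 rad, with the finger stalling there at under 10 N), turned in two one-sided fingertip strokes, and the job is handed in; I kept clear of the bottles and tray but didn't re-measure them, and the hand-in returned no verdict.

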